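# Stack the dishes and slide the board out to the mark

### The job

Get two dishes ready for inspection: set the small dish from the table squarely on top of the equal one standing on the board, and let go of it. Then take the board by its tail grip and slide it straight out over the riser's edge, lying flat and with the pile standing undisturbed on it, until its outer end is level with the tip of the gauge pointer. It would tip there, so finish while still holding the tail, the board level and square to the riser; leave the other things on the table alone.

Things in the scene. Friction and masses are not known exactly. Their poses are not given: they have to be found in the camera images.
- riser: fixed bench riser: bare aluminium deck 120 mm wide (its x) by 220 mm long (its y) on two side cheeks, flat top 50 mm above the table. Origin: centre of its underside; z up. Outward, the way the board slides, is the riser's own -y (to the robot's right, give or take 15 degrees), over its edge at y = -110 mm.
- board: loose flat grey board on the riser, 100 mm wide (x), 240 long (y), 8 thick, about 0.35 kg. Origin: centre of its underside; z up. Nose (outer end) at y = -120 mm. At the start 20 to 45 mm overhang the riser; at the mark it tips off if its tail is let go. Black upright grip bar across the tail at y = +95 mm: 64 mm long (x), 14 thick (y), top 44 mm above the underside.
- board_nose (a point): middle of the top edge of the board's nose (outer end), 8 mm above the board's underside
- board_grip (a point): centre of the grip bar on the board's tail, 30 mm above the board's underside (22 mm above its upper face); pinch it across its 14 mm thickness, along the board's y
- dish_lower: small round lidded culture dish, 60 mm diameter, 15 mm high, 40 g, flat top and bottom; stands loose on the board about 45 mm from the nose. Origin: centre of its underside, z up.
- dish_upper: second dish, the same as the first (60 mm diameter, 15 mm high, 40 g); stands loose on the table to the robot's right. Origin: centre of its underside, z up.
- gauge: fixed gauge post standing on the table just beyond the far long side of the board's path: round base of 48 mm diameter, post 79 mm high, with a horizontal pointer at 62 mm above the table. Turned as the riser; the pointer points along its -x, across to the board's path. Origin: centre of its underside.
- gauge_tip (a point): tip of the pointer, the mark: 41 mm from the post's axis, 62 mm above the table (4 mm above the board's upper face), about 20 mm beside the board's far long edge and 135 to 170 mm outward of the riser's edge. Frame turned as the riser: outward is -y.
- timer: white kitchen-type timer, 62x68x19 mm; a bystander lying loose on the table, origin under its centre
- forceps: thin steel tweezers, 137 mm long; a bystander lying loose on the table, origin under its centre
- conical: conical centrifuge tube with screw cap lying down, 112 mm long, 22 mm thick; a bystander lying loose on the table, origin under its centre
- label_tape: roll of tape lying flat, 104 mm wide, 25 mm high; a bystander lying loose on the table, origin under its centre
There are look-alikes about, which are no part of the job. What is shaped like the dish_upper but red is not meant. Leave any turquoise look-alike of the gauge alone.

How it is judged (in metres and radians):
On the way:
1. the second dish stands squarely on the first, let go, while the board is not yet slid out (horizontal distance between dish_upper and dish_lower below 0.007 m and z of dish_upper in the frame of dish_lower between 0.012 and 0.018 m and angle between dish_upper's own z axis and vertical below 0.06 rad and z of dish_lower in the frame of board between 0.005 and 0.011 m and y of dish_lower in the frame of board between -0.098 and -0.052 m and x of dish_lower in the frame of board between -0.025 and 0.025 m and contact force between the fingers and dish_upper below 0.1 N and contact force between the fingers and dish_lower below 0.1 N and y of board_nose in the frame of gauge_tip above 0.04 m), for 0.2 s.
At the end, for the whole second after the job is handed in: Nose level with the pointer tip within 6 mm; board flat on the riser (4 mm, 2 deg), square within 4 deg, within 20 mm of its middle line, clear of the gauge, still, held by the fingers; upper dish on the lower (centres within 7 mm), both near the nose, not touched by the fingers (horizontal distance between dish_upper and dish_lower below 0.007 m and z of dish_upper in the frame of dish_lower between 0.012 and 0.018 m and angle between dish_upper's own z axis and vertical below 0.06 rad and z of dish_lower in the frame of board between 0.005 and 0.011 m and y of dish_lower in the frame of board between -0.098 and -0.052 m and x of dish_lower in the frame of board between -0.025 and 0.025 m and contact force between the fingers and dish_upper below 0.1 N and contact force between the fingers and dish_lower below 0.1 N and y of board_nose in the frame of gauge_tip between -0.006 and 0.006 m and angle between the y axis of board and the y axis of riser, either way round below 0.07 rad and x of board in the frame of riser between -0.02 and 0.02 m and z of board in the frame of riser between 0.046 and 0.054 m and angle between board's own z axis and vertical below 0.035 rad and contact force between the fingers and board above 1 N and contact force between gauge and board below 0.1 N and linear speed of each of board, dish_upper below 0.01 m/s); the arm keeps its last pose, push and grip.
It fails at once if the board tips (more than 7 degrees) (angle between board's own z axis and vertical above 0.12 rad).
It fails at once if the board is lifted off the riser (more than 15 mm) (z of board in the frame of riser above 0.065 m).
It fails at once if the lower dish slides off or is lifted from the board (z of dish_lower in the frame of board below -0.005 m or z of dish_lower in the frame of board above 0.025 m).
It fails at once if a bystander is shifted by more than 30 mm (distance of any of timer, forceps, conical, label_tape from where it was at the start of the episode above 0.03 m).
It also fails if it takes over 54 s, if anything falls off the work surface, if the arm or the gripper's body presses on something with over 40 N, if the wrist force passes 120 N, or if a joint passes its speed limit or range.

### The arm

A 6-joint arm with a two-finger parallel gripper is mounted at the origin on a cart in front of the work surface, level with it; the furniture and walls round the work are solid. World frame = base frame: x ahead of the robot, y to its left, z up, the work surface at z = 0. Lengths are in m, angles in degrees, forces in N, time in s.
With the tool pointing down it reaches from about 0.375 to 0.975 m from the base axis. Payload 3.8 kg.
Tool frame: the origin (TCP) lies midway between the tips of the shut fingers; the grasp point (between the pads) lies 19 mm behind it (env.grip_depth is the distance from the TCP to the grasp point, in m); z points along the fingers, y is the line along which they close (so a half turn about z gives the same grasp; the last joint's range is limited). The gripper opens to 85 mm and grips with 20 to 120 N. Pads are 22 mm wide; open, the fingers measure 114 mm over their backs; the gripper's body (76 mm by 85 mm) begins 54 mm behind the grasp point. The pads swing forward as they close: fully open they stand 13 mm farther back than shut.
Start: joints at [61.312, 15.12, 91.902, -0, 72.978, -2.114], TCP at [0.302, 0.604, 0.231] pointing down, gripper open.
Joint ranges: [-150.88, 150.88], [-54.13, 125.18], [17.81, 147.31], [-75.09, 255.09], [0, 152.58], [-146.25, 146.25]. Speed limits (degrees/s): [147.25, 147.25, 180, 180, 180, 180].

### API

Orientations are given as a 3x3 rotation matrix whose columns are the frame's x, y, z axes.
In Python, from plant import monitor, get_image, job, env gives the robot as it stands.
- The arm moves only by the tool servo_tool, never from a script. Its argument "rows" is a list of rows, each a list of 7 numbers: the shift along the tool's x, y, z in units of 150 mm (1.0 is 150 mm), then the turn, a rotation vector about the tool's x, y, z in units of 30 degrees (1.0 is 30 degrees), then the opening, from -1 (shut) to 1 (fully open). In form: [[tx, ty, tz, rx, ry, rz, claw], ...]. A call has 1 to 8 rows; each row shifts and turns the commanded pose from where the row before left it, along the tool's axes as they then stand; what a row does not reach is not made up. A row lasts 1/8 s, in which the tool goes at most 62.5 mm and 10.7 degrees, less where a joint would pass 70% of its speed; a pose out of reach is approached as far as the arm can. A call with a number of a shift or a turn outside -1 to 1 is refused whole. A call with a gripper value outside its range is refused whole. The fingers move at their own pace and stop on an object; "grip_force" is the grip in N (left out, the last holds). Time passes only in rows, so rows that do not move let the fingers close. It gives the time, the measured TCP pose, the force, the opening and the grip force at its end, in the units of the state.
- monitor.read_state(): the state, without advancing time (a new reading comes with each control period).
- get_image(name): name is "scene" or "top" or "wrist"; returns a dict with "img" (384x512x3 uint8, red, green, blue), "intrinsics" (3x3 intrinsics, pixels), "R" (3x3) and "t" (3): a world point X has camera coordinates R X + t. Camera axes: x right, y down, z forward; pixel columns grow to the right and rows downward; lengths in m; the calibration is good to about 2 mm. A picture is of the moment at which its call begins. There is no depth.
- job.finish_job(): hands the job in; it is judged then, once.
The state is a dict: "clock": time; "joint_positions": joint angles; "joint_velocities": joint speeds; "effort": joint torques, N m; "tcp_pos": TCP position; "tcp_rot": TCP orientation; "wrist_force": force on the tool from outside, world axes, zero at the start; "moment": the same for the moment, N m; "gripper_width": finger opening in m; "grip_force": force on a finger pad.
Only numpy, scipy, OpenCV 4.12 (cv2) and the standard library are available. Lean on these libraries where they do the work, as an engineer would, in place of code of your own. Each camera call takes 0.05 s, during which the arm holds its last target. There are 200 camera calls.

## Working session

There is one attempt and no reset: what is moved stays moved. The work goes in short steps, Python scripts to look and compute and a tool call to move; the robot and the scene stay as the last step left them, time stands still between calls to the robot, and variables do not carry over. Pictures are saved under pics/ and viewed, at most 12 in all, crops included, and the job is handed in when it is done.

Besides the shell and the picture viewer there is one more tool, called as name(argument=value, ...), one argument or row to a line, values as JSON. servo_tool: Moves the arm, as the interface text tells. Shifts and turns lie within -1 to 1; 1 stands for 150 mm of shift or 30 degrees of turn. Its arguments: {"type":"object","properties":{"rows":{"type":"array"},"grip_force":{"type":"number"}},"required":["rows"]}

```bash
mkdir -p pics; ls
cat > h.py <<'E'
import numpy as np, cv2
from plant import monitor, get_image, job, env
def snap(n,f):
    d=get_image(n); cv2.imwrite('pics/%s.png'%f,d['img'][:,:,::-1]); np.savez('pics/%s.npz'%f,K=d['intrinsics'],R=d['R'],t=d['t'],img=d['img']); return d
def ray(f,u,v,z):
    d=np.load('pics/%s.npz'%f); R=d['R'];c=-R.T@d['t']; r=R.T@np.linalg.inv(d['K'])@[u,v,1]; return c+r*(z-c[2])/r[2]
def proj(f,X):
    d=np.load('pics/%s.npz'%f); p=d['K']@(d['R']@np.array(X,float)+d['t']); return p[:2]/p[2]
def crop(f,o,x0,y0,x1,y1,s):
    im=np.load('pics/%s.npz'%f)['img'][y0:y1,x0:x1,::-1]; cv2.imwrite('pics/%s.png'%o,cv2.resize(im,None,fx=s,fy=s,interpolation=cv2.INTER_CUBIC))
E
python3 - <<'E'
from h import *
a=snap('top','t0');b=snap('scene','s0')
for n in('t0','s0'):
    d=np.load('pics/%s.npz'%n);print(d['K'],-d['R'].T@d['t'],d['R'][2])
cv2.imwrite('pics/both.png',np.vstack([a['img'],b['img']])[:,:,::-1])
crop('t0','t0b',0,0,512,384,1.5)
print(monitor.read_state())
E
```

```text
pics
[[490.29130901   0.         263.95882064]
 [  0.         490.29130901 191.98904092]
 [  0.           0.           1.        ]] [0.46366947 0.01919528 1.41540733] [ 0.07439845 -0.01827314 -0.99706116]
[[385.12273239   0.         260.16006164]
 [  0.         385.12273239 186.90806677]
 [  0.           0.           1.        ]] [-0.02525182 -0.67056339  0.95925891] [ 0.4511687   0.55868462 -0.69592981]
{'clock': 0.1, 'joint_positions': array([ 6.13118342e+01,  1.51667929e+01,  9.19733267e+01, -2.08579740e-03,
        7.29766444e+01, -2.11344639e+00]), 'joint_velocities': array([-0.04632407, -0.11292632, -0.18329534, -0.00868107, -0.04929307,
        0.01726836]), 'effort': array([ 3.19485680e-04, -5.16706181e+01, -3.68591630e+01, -2.57842396e-05,
        6.23924512e-03,  1.05146859e-05]), 'tcp_pos': array([0.30166129, 0.60311111, 0.23006454]), 'tcp_rot': array([[-8.94356479e-01,  4.47353988e-01, -9.47749871e-04],
       [ 4.47354990e-01,  8.94354659e-01, -1.80446208e-03],
       [ 4.03912038e-05, -2.03781299e-03, -9.99997923e-01]]), 'wrist_force': array([ 0.22839391,  0.45875919, -0.86795763]), 'moment': array([-0.04930906,  0.00872002, -0.00517536]), 'grip_force': 0.0, 'gripper_width': 0.08547967767711266}
```

View pics/t0b.png

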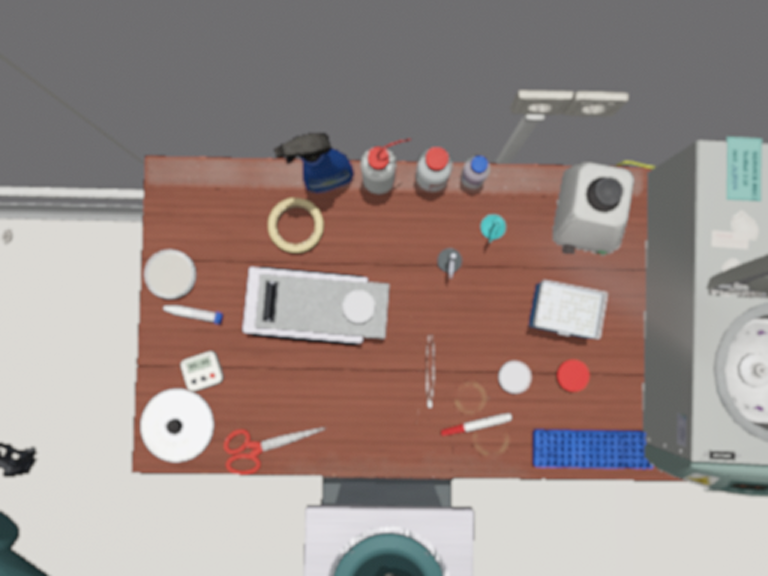

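View pics/s0.png

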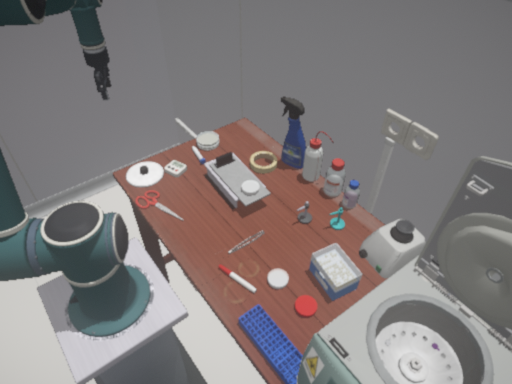

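Two views from above and the side. Candidates in the 1.5x top picture:
- **Dishes:** white disc at (515,377), red disc at (573,376), large dish at (170,274), and a lidded pot at (176,425). I choose the white one at (515,377).
- **Dish on the board:** (359,306), with the board's nose at about (387,310).
- **Gauges:** grey at (450,262), which I choose, and turquoise at (493,227), which I reject.

Next is a close crop to check the choice.

Run:
```python
from h import *
crop('t0','c0',155,140,400,290,3.2)
```

```text
(no output)
```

View pics/c0.png

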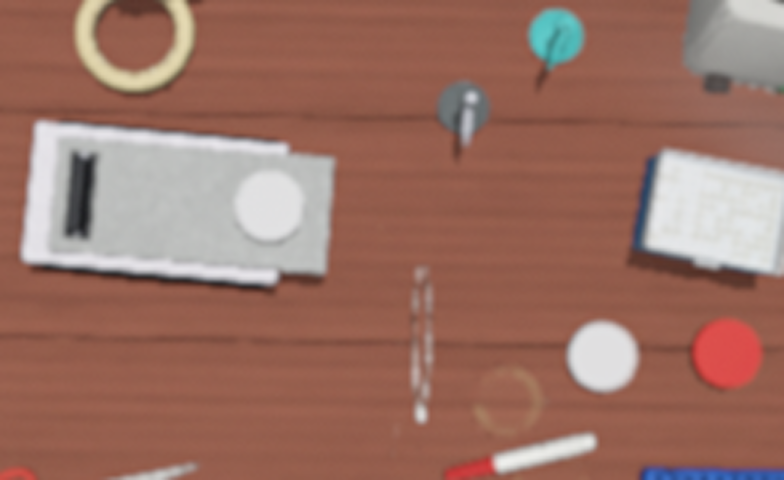

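The white dish is at (602,356) in the crop, red beside it at (727,353). The lower dish is at (269,205), board nose corners at (334,157) and (325,275), and the gauge tip near (465,144).

Run:
```python
from h import *
def P(n,x,y,z):
    p=ray('t0',155+(x+.5)/3.2-.5,140+(y+.5)/3.2-.5,z); print(n,p.round(4)); return p
g=lambda *c: c
img=np.load('pics/t0.npz')['img'].astype(int)
# white-disc centroids
for n,(x,y),z in(('up',(602,356),.015),('low',(269,205),.073)):
    u=155+x/3.2;v=140+y/3.2
    yy,xx=np.mgrid[:384,:512]; m=((xx-u)**2+(yy-v)**2<14**2)&(img.min(2)>(150 if n=='up' else 200))
    print(n,m.sum(),ray('t0',xx[m].mean(),yy[m].mean(),z).round(4))
P('up',602.5,356.5,.015);P('low',269,205,.073)
b=[P('b',*c,.058) for c in((334,157),(325,275),(58,137),(50,250))]
n=(b[0]+b[1])/2;t=(b[2]+b[3])/2;d=n-t
print('nose',n,'len',np.linalg.norm(d),'ang',np.degrees(np.arctan2(d[0],-d[1])))
r=[P('r',*c,.05) for c in((289,146),(276,286),(37,121),(23,262))]
n=(r[0]+r[1])/2;t=(r[2]+r[3])/2;d=n-t
print('rn',n,'len',np.linalg.norm(d),'ang',np.degrees(np.arctan2(d[0],-d[1])))
P('grip',(73+91)/2,195,.094);P('tip',465,144,.062);P('post',470,97,.079);P('base',464,108,.0)
```

```text
up 369 [ 0.4044 -0.2346  0.015 ]
low 377 [0.5312 0.0632 0.073 ]
up [ 0.4041 -0.2347  0.015 ]
low [0.5302 0.0631 0.073 ]
b [0.5738 0.0082 0.058 ]
b [0.4715 0.0139 0.058 ]
b [0.5862 0.2474 0.058 ]
b [0.4884 0.2511 0.058 ]
nose [0.52262378 0.01104545 0.058     ] len 0.2386610543057522 ang -3.521933669147703
r [0.5832 0.0476 0.05  ]
r [0.4612 0.0562 0.05  ]
r [0.6005 0.2675 0.05  ]
r [0.4777 0.2754 0.05  ]
rn [0.52221349 0.05187545 0.05      ] len 0.22019730465057508 ang -4.401300486943597
grip [0.5344 0.2197 0.094 ]
tip [ 0.5871 -0.1052  0.062 ]
post [ 0.6262 -0.1073  0.079 ]
base [ 0.6256 -0.1095  0.    ]
```

servo_tool(
  rows=[
    [0,0,0,0,0,-0.25,1],
    [0,0,0,0,0,-0.25,1],
    [0,0,0,0,0,-0.245,1],
    [-0.3,-0.2,0,0,0,0,1],
    [-0.3,-0.2,0,0,0,0,1],
    [-0.3,-0.2,0,0,0,0,1],
    [-0.2,-0.3,0,0,0,0,1],
    [-0.2,-0.3,0,0,0,0,1],
  ],
  grip_force=30,
)

```text
clock: 1.1
tcp_pos: [0.4838, 0.4081, 0.2305]
tcp_rot: [[-0.997, 0.074, -0.001], [0.074, 0.997, -0.001], [0.001, -0.001, -1.0]]
wrist_force: [0.5, 0.3, 0.2]
gripper_width: 0.0852
grip_force: 0.0
```

servo_tool(
  rows=[
    [0.0,-0.35,0,0,0,0,1],
    [0.0,-0.35,0,0,0,0,1],
    [0.0,-0.35,0,0,0,0,1],
    [0.0,-0.35,0,0,0,0,1],
    [0.0,-0.35,0,0,0,0,1],
    [0.0,-0.35,0,0,0,0,1],
    [0.0,-0.35,0,0,0,0,1],
    [0.0,-0.35,0,0,0,0,1],
  ],
)

```text
clock: 2.1
tcp_pos: [0.4515, -0.0106, 0.231]
tcp_rot: [[-0.997, 0.073, -0.0], [0.073, 0.997, -0.0], [0.0, -0.0, -1.0]]
wrist_force: [-0.1, -1.3, -0.7]
gripper_width: 0.0855
grip_force: 0.0
```

servo_tool(
  rows=[
    [0.05,-0.3,0.1,0,0,0,1],
    [0.05,-0.3,0.1,0,0,0,1],
    [0.05,-0.3,0.1,0,0,0,1],
    [0.0,-0.3,0.1,0,0,0,1],
    [0,0,0,0,0,0,1],
    [0,0,0,0,0,0,1],
  ],
)

```text
clock: 2.85
tcp_pos: [0.4162, -0.1866, 0.171]
tcp_rot: [[-0.997, 0.075, -0.001], [0.075, 0.997, 0.001], [0.001, 0.001, -1.0]]
wrist_force: [0.8, -0.2, -0.8]
gripper_width: 0.0851
grip_force: 0.0
```

servo_tool(
  rows=[
    [0.03,-0.163,0.0,0,0,0,1],
    [0.025,-0.163,0.1,0,0,0,1],
    [0,0,0.2,0,0,0,1],
    [0,0,0.2,0,0,0,1],
    [0,0,0,0,0,0,1],
    [0,0,0,0,0,0,1],
  ],
)

```text
clock: 3.6
tcp_pos: [0.4058, -0.2347, 0.0975]
tcp_rot: [[-0.997, 0.072, 0.001], [0.072, 0.997, -0.001], [-0.001, -0.001, -1.0]]
wrist_force: [0.8, -1.1, 0.7]
gripper_width: 0.0854
grip_force: 0.0
```

Run:
```python
from h import *
d=snap('wrist','w1')
s=monitor.read_state();print(s['tcp_pos'],s['tcp_rot'])
R=np.array(s['tcp_rot']);
print(proj('w1',[.4043,-.2347,.015]), proj('w1',s['tcp_pos']))
```

```text
[ 0.40609567 -0.23511539  0.09791556] [[-0.99737028  0.07243906  0.00225809]
 [ 0.07243614  0.99737214 -0.00134672]
 [-0.00234971 -0.00117961 -0.99999654]]
[252.08475586 192.67869818] [250.66746493 258.12197258]
```

View pics/w1.png

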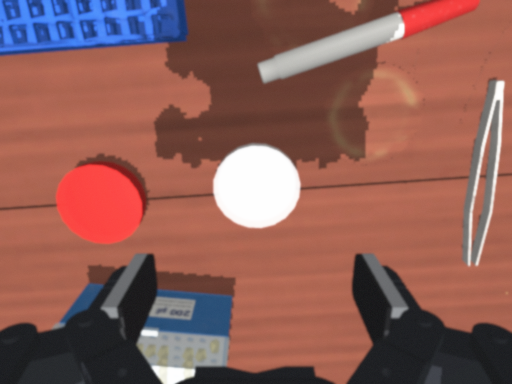

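The wrist view shows the white dish centred near (257,186), spanning about u 213–301 and v 144–228. Red is at the left at (101,203), outside finger range.

```bash
cat >> h.py <<'E'
from scipy.optimize import least_squares
def hull(f,c,zb,r=.03,h=.015):
    a=np.linspace(0,6.28,60); return np.array([proj(f,[c[0]+r*np.cos(t),c[1]+r*np.sin(t),z]) for t in a for z in(zb,zb+h)])
def fit(f,box,c0,zb,h=.015):
    e=lambda c:(lambda p:np.r_[p.min(0),p.max(0)]-np.array(box))(hull(f,c,zb,h=h))
    s=least_squares(e,c0,diff_step=1e-3); return s.x,s.fun
E
python3 - <<'E'
from h import *
im=np.load('pics/w1.npz')['img'].astype(int)
m=(im.min(2)>150).astype(np.uint8)
n,l,st,c=cv2.connectedComponentsWithStats(m)
k=l[186,257];x,y,w,h=st[k][:4];print(x,y,w,h,c[k])
print(fit('w1',[x-.5,y-.5,x+w-.5,y+h-.5],[.404,-.234],0.))
im=np.load('pics/t0.npz')['img'].astype(int)
for q,zb in(((343,251),0.),((239,204),.058)):
    m=(im.min(2)>(140 if zb==0 else 195)).astype(np.uint8)
    n,l,st,c=cv2.connectedComponentsWithStats(m)
    k=l[q[1],q[0]];x,y,w,h=st[k][:4];print(x,y,w,h,c[k])
    print(fit('t0',[x-.5,y-.5,x+w-.5,y+h-.5],[.404,-.234],zb))
E
```

```text
213 145 88 83 [256.30723627 186.1907585 ]
(array([ 0.40266706, -0.23149306]), array([ 0.72183707, -1.56335159, -0.72390594,  1.6758426 ]))
332 240 22 22 [342.86649215 250.85340314]
(array([ 0.40556346, -0.234596  ]), array([ 0.09277357,  0.34975006, -0.09223766, -0.34354764]))
228 193 23 22 [238.84382872 203.25944584]
(array([0.53107734, 0.0623842 ]), array([ 0.51619477, -0.01607751, -0.52281317,  0.01787616]))
```

servo_tool(
  rows=[
    [0.005,0,0.18,0,0,0,1],
    [0.005,0,0.18,0,0,0,1],
    [0,0,0.18,0,0,0,1],
    [0,0,0.11,0,0,0,1],
    [0,0,0,0,0,0,1],
    [0,0,0,0,0,0,1],
  ],
)

```text
clock: 4.4
tcp_pos: [0.4043, -0.2356, -0.0001]
tcp_rot: [[-0.997, 0.074, 0.002], [0.074, 0.997, -0.001], [-0.002, -0.001, -1.0]]
wrist_force: [-0.4, 0.1, 0.8]
gripper_width: 0.0856
grip_force: 0.0
```

servo_tool(
  rows=[
    [0,0.006,0.008,0,0,0,0.6],
    [0,0,0,0,0,0,0.4],
    [0,0,0,0,0,0,0.2],
    [0,0,0,0,0,0,0.0],
    [0,0,0,0,0,0,-0.5],
    [0,0,0,0,0,0,-1],
    [0,0,0,0,0,0,-1],
  ],
)

```text
clock: 5.28
tcp_pos: [0.4039, -0.2343, -0.0013]
tcp_rot: [[-0.997, 0.074, 0.001], [0.074, 0.997, -0.0], [-0.001, -0.0, -1.0]]
wrist_force: [-1.1, 1.5, 6.2]
gripper_width: 0.0586
grip_force: 31.3
```

servo_tool(
  rows=[
    [0,0,-0.1,0,0,0,-1],
    [0,0,-0.3,0,0,0,-1],
    [0,0,-0.3,0,0,0,-1],
    [0,0,-0.3,0,0,0,-1],
    [0,0,0,0,0,0,-1],
    [0,0,0,0,0,0,-1],
  ],
)

```text
clock: 6.02
tcp_pos: [0.4031, -0.2339, 0.1479]
tcp_rot: [[-0.997, 0.074, 0.0], [0.074, 0.997, -0.0], [-0.0, -0.0, -1.0]]
wrist_force: [-1.4, -0.0, -0.5]
gripper_width: 0.0585
grip_force: 32.6
```

Run:
```python
from h import *
d=snap('wrist','w2')
s=monitor.read_state();print(s['tcp_pos'],s['gripper_width'],s['wrist_force'])
```

```text
[ 0.40243679 -0.233526    0.14686858] 0.058723940257128314 [ 0.12370617 -0.41779461 -1.53678963]
```

View pics/w2.png

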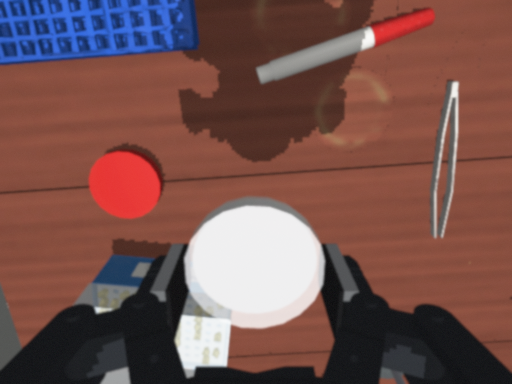

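Dish held squarely, centred at about (255,262) between the pads. Next I work out its offset in the tool.

Run:
```python
from h import *
im=np.load('pics/w2.npz')['img'].astype(int)
m=(im.min(2)>232).astype(np.uint8)
n,l,st,c=cv2.connectedComponentsWithStats(m)
k=l[262,255];x,y,w,h=st[k][:4];print(x,y,w,h,c[k])
zt=.1469+.001+.015
p=proj('w2',[.4024,-.2335,zt])
print('center tcp top proj',p,[proj('w2',[.4024+a,-.2335,zt]) for a in(-.003,.003)])
# top-face box fit
print(fit('w2',[x-.5,y-.5,x+w-.5,y+h-.5],[.403,-.234],zt,h=0))
d=np.load('pics/w2.npz');print(-d['R'].T@d['t'],d['R'][2])
```

```text
193 207 124 106 [254.29459617 259.26651172]
center tcp top proj [252.14644163 273.90109084] [array([251.61314432, 267.86420506]), array([252.67271373, 279.8584517 ])]
(array([ 0.39830823, -0.23217251]), array([-8.72136085, -6.71282993,  8.71379088, 10.32658038]))
[ 0.31800952 -0.2265586   0.29027461] [ 0.32732385 -0.02294848 -0.94463351]
```

servo_tool(
  rows=[
    [-0.05,0.15,0,0,0,0,-1],
    [-0.1,0.27,0,0,0,0,-1],
    [-0.1,0.27,0,0,0,0,-1],
    [-0.1,0.27,0,0,0,0,-1],
    [-0.1,0.27,0,0,0,0,-1],
    [-0.1,0.27,0,0,0,0,-1],
    [-0.1,0.27,0,0,0,0,-1],
    [-0.06,0.2,0,0,0,0,-1],
  ],
)

```text
clock: 7.08
tcp_pos: [0.5303, 0.0544, 0.1453]
tcp_rot: [[-0.997, 0.073, -0.004], [0.073, 0.997, -0.0], [0.004, -0.0, -1.0]]
wrist_force: [0.0, 0.2, -0.3]
gripper_width: 0.0586
grip_force: 32.6
```

servo_tool(
  rows=[
    [0,0.06,0,0,0,0,-1],
    [0,0,0,0,0,0,-1],
    [0,0,0,0,0,0,-1],
  ],
)

```text
clock: 7.45
tcp_pos: [0.5311, 0.0608, 0.1469]
tcp_rot: [[-0.997, 0.074, -0.002], [0.074, 0.997, -0.001], [0.001, -0.001, -1.0]]
wrist_force: [0.2, 0.5, -0.4]
gripper_width: 0.0584
grip_force: 32.6
```

servo_tool(
  rows=[
    [0,0.013,0.1,0,0,0,-1],
    [0,0,0.15,0,0,0,-1],
    [0,0,0.12,0,0,0,-1],
    [0,0,0.05,0,0,0,-1],
    [0,0,0,0,0,0,-1],
    [0,0,0,0,0,0,-1],
  ],
)

```text
clock: 8.2
tcp_pos: [0.5328, 0.0637, 0.0853]
tcp_rot: [[-0.997, 0.074, 0.001], [0.074, 0.997, 0.0], [-0.001, 0.0, -1.0]]
wrist_force: [0.1, -0.1, 0.2]
gripper_width: 0.0586
grip_force: 32.6
```

Run:
```python
from h import *
d=snap('scene','s2'); e=snap('wrist','w3')
s=monitor.read_state();print(s['tcp_pos'],s['tcp_rot'],s['wrist_force'])
p=proj('s2',[.531,.0627,.08]);print(p)
x,y=p.astype(int)
a=cv2.resize(d['img'][y-25:y+25,x-33:x+33],None,fx=7.5,fy=7.5,interpolation=cv2.INTER_CUBIC)
b=cv2.resize(e['img'][150:384,100:410],(495,375))
cv2.imwrite('pics/m3.png',np.vstack([a[:300],b[:300]])[:,:,::-1]); print(x-33,y-25)
```

```text
[0.53288718 0.06380219 0.08549723] [[-9.97285682e-01  7.36089034e-02  1.73165464e-03]
 [ 7.36092259e-02  9.97287154e-01  1.23107455e-04]
 [-1.71789512e-03  2.50239059e-04 -9.99998493e-01]] [ 0.1485715  -0.29043691  0.89084409]
[251.77538019 184.03336068]
218 159
```

View pics/m3.png

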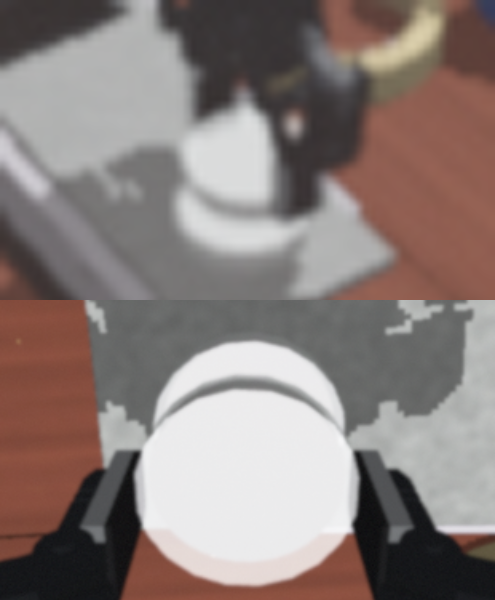

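Both views show the held dish just above the lower one. In the wrist crop the centres are at u≈246 and 249, so y is good. I check x from the far edges: held dish hull top at v≈197 and lower at v≈176 in full-picture pixels.

Run:
```python
from h import *
zb=.0855+.0013
for x in(.529,.531,.533,.535):
    print(x,'low',hull('w3',[x,.0627],.058)[:,1].min(),'up',hull('w3',[x,.0637],zb)[:,1].min())
im=np.load('pics/w3.npz')['img'].astype(int)
for u in (250,255):print([(v,im[v,u].min()) for v in range(168,212)])
```

```text
0.529 low 171.20016064990315 up 190.3684409804017
0.531 low 174.90398300754939 up 194.65748366178525
0.533 low 178.58055692305365 up 198.9092998458721
0.535 low 182.23018198818545 up 203.12437209630787
[(168, np.int64(100)), (169, np.int64(101)), (170, np.int64(107)), (171, np.int64(112)), (172, np.int64(114)), (173, np.int64(115)), (174, np.int64(118)), (175, np.int64(141)), (176, np.int64(187)), (177, np.int64(221)), (178, np.int64(233)), (179, np.int64(235)), (180, np.int64(236)), (181, np.int64(235)), (182, np.int64(236)), (183, np.int64(236)), (184, np.int64(235)), (185, np.int64(235)), (186, np.int64(235)), (187, np.int64(236)), (188, np.int64(236)), (189, np.int64(236)), (190, np.int64(235)), (191, np.int64(235)), (192, np.int64(234)), (193, np.int64(236)), (194, np.int64(233)), (195, np.int64(227)), (196, np.int64(212)), (197, np.int64(188)), (198, np.int64(165)), (199, np.int64(144)), (200, np.int64(127)), (201, np.int64(118)), (202, np.int64(115)), (203, np.int64(115)), (204, np.int64(126)), (205, np.int64(160)), (206, np.int64(207)), (207, np.int64(230)), (208, np.int64(23
[... 339 characters left out ...]
0, np.int64(236)), (181, np.int64(236)), (182, np.int64(236)), (183, np.int64(235)), (184, np.int64(236)), (185, np.int64(236)), (186, np.int64(236)), (187, np.int64(235)), (188, np.int64(236)), (189, np.int64(236)), (190, np.int64(235)), (191, np.int64(235)), (192, np.int64(235)), (193, np.int64(236)), (194, np.int64(235)), (195, np.int64(230)), (196, np.int64(218)), (197, np.int64(194)), (198, np.int64(171)), (199, np.int64(150)), (200, np.int64(132)), (201, np.int64(120)), (202, np.int64(116)), (203, np.int64(115)), (204, np.int64(124)), (205, np.int64(152)), (206, np.int64(195)), (207, np.int64(225)), (208, np.int64(233)), (209, np.int64(235)), (210, np.int64(235)), (211, np.int64(235))]
```

servo_tool(
  rows=[
    [0.006,0,0.03,0,0,0,-1],
    [0,0,0.03,0,0,0,-1],
    [0,0,0.022,0,0,0,-1],
    [0,0,0,0,0,0,-1],
    [0,0,0,0,0,0,-1],
    [0,0,0,0,0,0,-1],
  ],
)

```text
clock: 9.05
tcp_pos: [0.5312, 0.0638, 0.0723]
tcp_rot: [[-0.997, 0.074, -0.0], [0.074, 0.997, -0.0], [0.0, -0.0, -1.0]]
wrist_force: [0.3, 0.2, 0.4]
gripper_width: 0.0588
grip_force: 32.7
```

servo_tool(
  rows=[
    [0,0,0.006,0,0,0,-1],
    [0,0,0,0,0,0,-1],
    [0,0,0,0,0,0,-1],
  ],
)

```text
clock: 9.43
tcp_pos: [0.5313, 0.0638, 0.0717]
tcp_rot: [[-0.997, 0.074, 0.0], [0.074, 0.997, -0.0], [-0.0, -0.0, -1.0]]
wrist_force: [-2.0, -0.6, 4.2]
gripper_width: 0.059
grip_force: 33.0
```

servo_tool(
  rows=[
    [0,0,0,0,0,0,0.45],
    [0,0,0,0,0,0,0.6],
    [0,0,0,0,0,0,0.8],
    [0,0,0,0,0,0,1],
    [0,0,0,0,0,0,1],
    [0,0,0,0,0,0,1],
  ],
)

```text
clock: 10.18
tcp_pos: [0.5312, 0.0638, 0.0714]
tcp_rot: [[-0.997, 0.074, 0.0], [0.074, 0.997, -0.0], [-0.0, -0.0, -1.0]]
wrist_force: [-0.4, -0.3, 0.6]
gripper_width: 0.0857
grip_force: 0.0
```

servo_tool(
  rows=[
    [0,0,-0.05,0,0,0,1],
    [0,0,-0.15,0,0,0,1],
    [0,0,-0.2,0,0,0,1],
    [0,0,-0.2,0,0,0,1],
    [0,0.1,-0.1,0,0,0,1],
    [0,0.25,0,0,0,0,1],
    [0,0.25,0,0,0,0,1],
    [0,0.2,0,0,0,0,1],
  ],
)

```text
clock: 11.18
tcp_pos: [0.5396, 0.1857, 0.1761]
tcp_rot: [[-0.997, 0.073, -0.001], [0.073, 0.997, 0.0], [0.001, 0.0, -1.0]]
wrist_force: [-0.4, 0.3, 0.4]
gripper_width: 0.0856
grip_force: 0.0
```

Run:
```python
from h import *
d=snap('top','t4'); e=snap('scene','s4')
s=monitor.read_state();print(s['tcp_pos'],s['clock'])
x,y=proj('s4',[.531,.0627,.08]).astype(int)
a=cv2.resize(d['img'][150:250,150:320],(680,400),interpolation=cv2.INTER_CUBIC)
b=cv2.resize(e['img'][y-25:y+15,x-70:x+66],(680,200),interpolation=cv2.INTER_CUBIC)
cv2.imwrite('pics/m4.png',np.vstack([a,b])[:,:,::-1]); print(x,y)
im=d['img'].astype(int); m=(im.min(2)>195).astype(np.uint8)
n,l,st,c=cv2.connectedComponentsWithStats(m);k=l[203,239];x,y,w,h=st[k][:4];print(st[k],c[k])
print(fit('t4',[x-.5,y-.5,x+w-.5,y+h-.5],[.53,.06],.073))
```

```text
[0.53965978 0.18685811 0.17606551] 11.275
251 184
[227 192  24  23 433] [238.78983834 202.86143187]
(array([0.53166141, 0.06329857]), array([ 0.88777597,  0.35856453, -0.89963671, -0.35718269]))
```

View pics/m4.png

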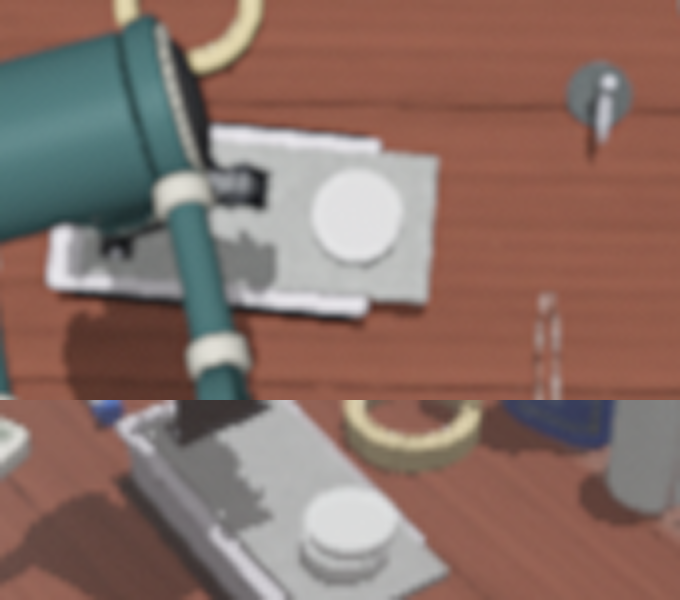

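Stack confirmed: the dishes look concentric in the top view at about (357,215) of the crop, and the fit gives under 1 mm offset. The board has not moved. Next I take the tail bar.

servo_tool(
  rows=[
    [0.022,0.125,0,0,0,0,1],
    [0.022,0.125,0,0,0,0,1],
    [0,0,0.15,0,0,0,1],
    [0,0,0.15,0,0,0,1],
    [0,0,0.15,0,0,0,1],
    [0,0,0,0,0,0,1],
    [0,0,0,0,0,0,1],
  ],
)

```text
clock: 12.15
tcp_pos: [0.5367, 0.2218, 0.1097]
tcp_rot: [[-0.997, 0.074, 0.001], [0.074, 0.997, 0.0], [-0.001, 0.001, -1.0]]
wrist_force: [-0.6, 0.5, 1.3]
gripper_width: 0.0854
grip_force: 0.0
```

Run:
```python
from h import *
d=snap('wrist','w5')
s=monitor.read_state();print(s['tcp_pos'],s['tcp_rot'])
print(proj('w5',[.536,.2256,.094]))
```

```text
[0.53707239 0.22183218 0.11017907] [[-9.97272266e-01  7.37862886e-02  1.90023477e-03]
 [ 7.37878301e-02  9.97273677e-01  7.54192749e-04]
 [-1.83940503e-03  8.92349712e-04 -9.99997910e-01]]
[259.03245239 239.36872025]
```

View pics/w5.png

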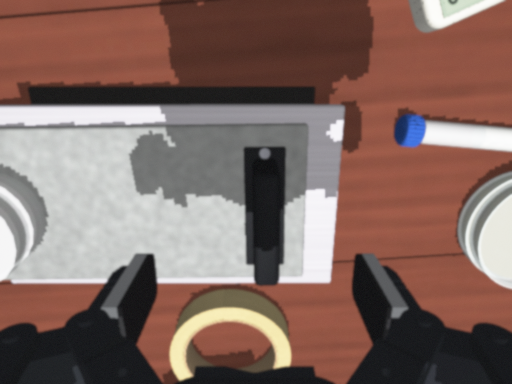

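The bar is at u≈266, v 150–284, and the finger mid-plane is at u≈255, so it needs about +4 mm in y. The riser and tape are clear of the fingers.

Run:
```python
from h import *
for z in(.058,.094):
  for s in(-.032,0,.032): print(z,s,proj('w5',[.536+s*.997,.2256-s*.07,z]).round(1))
print(ray('w5',265,284,.094),ray('w5',265,150,.094),ray('w5',265,150,.058),ray('w5',265,264,.058))
```

```text
0.058 -0.032 [258.1 160.6]
0.058 0 [258.1 211.2]
0.058 0.032 [258.1 257.1]
0.094 -0.032 [259.1 180.2]
0.094 0 [259.  239.4]
0.094 0.032 [259.  291.9]
[0.56309044 0.22693733 0.094     ] [0.48945804 0.23163516 0.094     ] [0.49810436 0.23222913 0.058     ] [0.57333734 0.22742918 0.058     ]
```

servo_tool(
  rows=[
    [0.022,0.028,0.0,0,0,0,1],
    [0,0,0.11,0,0,0,1],
    [0,0,0.11,0,0,0,1],
    [0,0,0.09,0,0,0,1],
    [0,0,0,0,0,0,1],
    [0,0,0,0,0,0,1],
  ],
)

```text
clock: 12.95
tcp_pos: [0.5333, 0.2257, 0.0622]
tcp_rot: [[-0.997, 0.074, -0.0], [0.074, 0.997, -0.0], [0.0, -0.0, -1.0]]
wrist_force: [0.7, 0.1, -0.2]
gripper_width: 0.0854
grip_force: 0.0
```

servo_tool(
  rows=[
    [0,0,0,0,0,0,0.5],
    [0,0,0,0,0,0,0.2],
    [0,0,0,0,0,0,0.0],
    [0,0,0,0,0,0,-0.2],
    [0,0,0,0,0,0,-0.4],
    [0,0,0,0,0,0,-0.55],
    [0,0,0,0,0,0,-0.7],
    [0,0,0,0,0,0,-1],
  ],
  grip_force=50,
)

```text
clock: 13.95
tcp_pos: [0.5337, 0.226, 0.0626]
tcp_rot: [[-0.997, 0.073, 0.001], [0.073, 0.997, 0.0], [-0.001, 0.0, -1.0]]
wrist_force: [0.3, 1.8, 0.4]
gripper_width: 0.0134
grip_force: 48.9
```

servo_tool(
  rows=[
    [0,0,0,0,0,0,-1],
    [0,0,0,0,0,0,-1],
    [0,0,0,0,0,0,-1],
  ],
)

```text
clock: 14.32
tcp_pos: [0.5336, 0.226, 0.0626]
tcp_rot: [[-0.997, 0.074, 0.001], [0.074, 0.997, 0.0], [-0.001, 0.0, -1.0]]
wrist_force: [0.8, 0.9, 1.2]
gripper_width: 0.0131
grip_force: 48.9
```

Run:
```python
from h import *
d=snap('top','t6'); e=snap('scene','s6')
s=monitor.read_state();print(s)
crop('t6','c6',230,165,330,240,7)
```

```text
{'clock': 14.425, 'joint_positions': array([ 2.04833078e+01,  1.40699910e+01,  1.12458047e+02,  2.73509176e-04,
        5.34242156e+01, -6.52942517e+01]), 'joint_velocities': array([ 0.01239855,  0.00758388,  0.00056022, -0.07171463, -0.07390623,
        0.01140333]), 'effort': array([ -0.53482566, -43.87269258, -28.86280596,  -0.09335358,
         0.81645269,   0.16695879]), 'tcp_pos': array([0.53359047, 0.22590614, 0.06260351]), 'tcp_rot': array([[-9.97285213e-01,  7.36314985e-02,  7.79306095e-04],
       [ 7.36317471e-02,  9.97285455e-01,  2.95204162e-04],
       [-7.55454309e-04,  3.51784415e-04, -9.99999653e-01]]), 'wrist_force': array([2.67870581, 2.56698425, 1.21771292]), 'moment': array([ 0.26139934, -0.2988401 ,  0.17469557]), 'grip_force': 48.91775608062744, 'gripper_width': 0.01331230389851363}
```

View pics/c6.png

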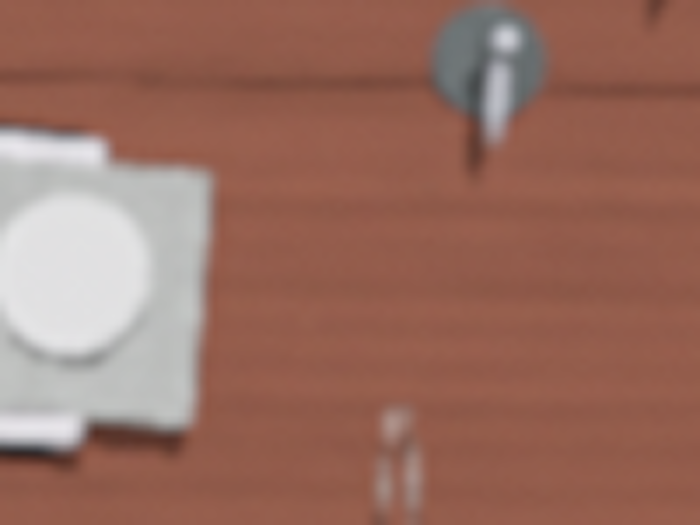

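Gripped at 13 mm. In this 7x crop the nose corners are at (213,171) and (195,430), and the pointer tip is at (494,143).

```bash
cat >> h.py <<'E'
def gap(f,c1,c2,tip,x0,y0,s):
    q=lambda c,z: ray(f,x0+(c[0]+.5)/s-.5,y0+(c[1]+.5)/s-.5,z)
    a,b,t=q(c1,.058),q(c2,.058),q(tip,.062); o=np.array([-.0736,-.9973,0]); d=a-b
    print(a.round(4),b.round(4),t.round(4),'gap mm',(t-(a+b)/2)@o*1e3,'nose edge ang',np.degrees(np.arctan2(-d[1],d[0])))
E
python3 - <<'E'
from h import *
gap('t6',(213,171),(195,430),(494,143),230,165,7)
E
```

```text
[0.5731 0.0055 0.058 ] [0.4704 0.0105 0.058 ] [ 0.5862 -0.1057  0.062 ] gap mm 108.62591048222772 nose edge ang 2.8311288649584467
```

servo_tool(
  rows=[
    [0,-0.01,0,0,0,0,-1],
    [0,-0.02,0,0,0,0,-1],
    [0,-0.03,0,0,0,0,-1],
    [0,-0.04,0,0,0,0,-1],
    [0,-0.04,0,0,0,0,-1],
    [0,-0.03,0,0,0,0,-1],
    [0,-0.02,0,0,0,0,-1],
    [0,-0.01,0,0,0,0,-1],
  ],
)

```text
clock: 15.42
tcp_pos: [0.5312, 0.1958, 0.0626]
tcp_rot: [[-0.997, 0.074, 0.0], [0.074, 0.997, 0.0], [-0.0, 0.0, -1.0]]
wrist_force: [-0.2, 6.2, 3.5]
gripper_width: 0.0135
grip_force: 49.4
```

servo_tool(
  rows=[
    [0,-0.02,0,0,0,0,-1],
    [0,-0.04,0,0,0,0,-1],
    [0,-0.06,0,0,0,0,-1],
    [0,-0.07,0,0,0,0,-1],
    [0,-0.07,0,0,0,0,-1],
    [0,-0.06,0,0,0,0,-1],
    [0,-0.04,0,0,0,0,-1],
    [0,-0.02,0,0,0,0,-1],
  ],
)

```text
clock: 16.42
tcp_pos: [0.5269, 0.139, 0.0626]
tcp_rot: [[-0.997, 0.074, 0.0], [0.074, 0.997, 0.0], [-0.0, 0.0, -1.0]]
wrist_force: [-0.0, 5.1, 4.9]
gripper_width: 0.0134
grip_force: 49.5
```

servo_tool(
  rows=[
    [0,-0.02,0,0,0,0,-1],
    [0,-0.04,0,0,0,0,-1],
    [0,-0.04,0,0,0,0,-1],
    [0,-0.02,0,0,0,0,-1],
    [0,0,0,0,0,0,-1],
    [0,0,0,0,0,0,-1],
  ],
)

```text
clock: 17.18
tcp_pos: [0.5255, 0.1209, 0.0626]
tcp_rot: [[-0.997, 0.074, 0.0], [0.074, 0.997, -0.0], [-0.0, -0.0, -1.0]]
wrist_force: [0.9, 3.1, 4.6]
gripper_width: 0.0135
grip_force: 49.6
```

Run:
```python
from h import *
d=snap('top','t7'); e=snap('scene','s7')
s=monitor.read_state();print(s['tcp_pos'],s['tcp_rot'],s['wrist_force'])
a=cv2.resize(d['img'][165:240,230:330],None,fx=6,fy=6,interpolation=cv2.INTER_CUBIC)[:, :600]
x,y=proj('s7',[.53,-.04,.07]).astype(int);print(x,y)
b=cv2.resize(e['img'][y-12:y+12,x-50:x+50],(600,144),interpolation=cv2.INTER_CUBIC)
b=cv2.resize(e['img'][y-35:y+25,x-60:x+90],(375,150),interpolation=cv2.INTER_CUBIC)
b=np.hstack([b,np.zeros((150,225,3),np.uint8)])
cv2.imwrite('pics/m7.png',np.vstack([a,b])[:,:,::-1])
```

```text
[0.52554504 0.12086356 0.06260202] [[-9.97290113e-01  7.35691962e-02  6.14279924e-05]
 [ 7.35691587e-02  9.97290004e-01 -4.77058947e-04]
 [-9.63583660e-05 -4.71246965e-04 -9.99999884e-01]] [-0.61156717  2.92007847  6.56247959]
271 204
```

View pics/m7.png

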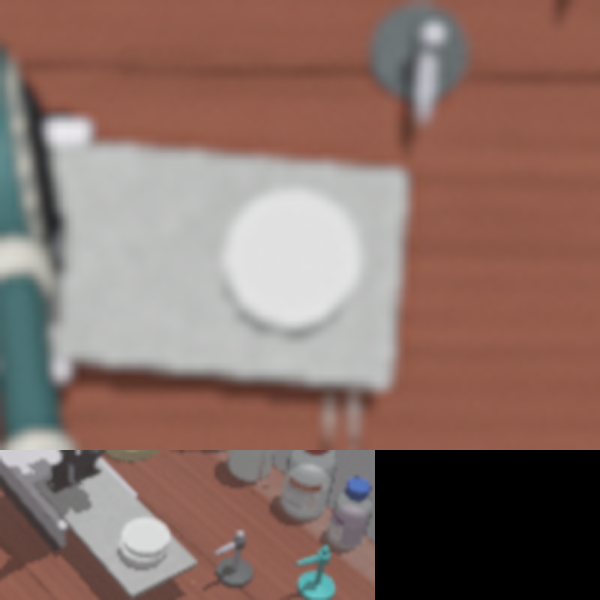

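Nose corners at (409,172) and (390,389) in the 6x crop, pointer tip at (424,123). The stack is intact.

Run:
```python
from h import *
gap('t7',(409,172),(390,389),(424,123),230,165,6)
# sub-pixel nose edge along the middle of the board, in t6 and t7: max gradient, scanning along outward
o=np.array([-.0736,-.9973,0]);xa=np.array([.9973,-.0736,0])
for f,n0 in(('t6',np.array([.5222,.008,.058])),('t7',np.array([.514,-.0975,.058]))):
    im=np.load(f'pics/{f}.npz')['img'].astype(np.float32)[:,:,1]  # green: grey board vs red table
    r=[]
    ss=np.arange(-.015,.015,.0002)
    for k in np.linspace(-.04,.04,9):
        p=np.array([proj(f,n0+k*xa+s*o) for s in ss],np.float32)
        v=cv2.remap(im,p[:,0].reshape(1,-1),p[:,1].reshape(1,-1),cv2.INTER_LINEAR)[0]
        h=(v[:20].mean()+v[-20:].mean())/2; r.append(ss[np.argmax(v<h)])
    r=np.array(r);print(f,(r*1e3).round(1),'nose along', (n0@o+np.median(r))*1e3,'slope deg',np.degrees(np.polyfit(np.linspace(-.04,.04,9),r,1)[0]))
# tip: pointer centreline
im=np.load('pics/t7.npz')['img'].astype(np.float32)[:,:,2]
for x in(.590,.595,.600,.605,.61):
    ss=np.arange(-.015,.015,.0005);c=np.array([.5866,-.1055,.062]);c=c+(x-c[0])/.9973*xa
    p=np.array([proj('t7',c+s*o) for s in ss],np.float32)
    v=cv2.remap(im,p[:,0].reshape(1,-1),p[:,1].reshape(1,-1),cv2.INTER_LINEAR)[0]
    w=np.clip(v-120,0,None);print(x,v.max(),'pointer along',(c@o+(w*ss).sum()/max(w.sum(),1))*1e3)
```

```text
[ 0.5634 -0.0997  0.058 ] [ 0.463  -0.0923  0.058 ] [ 0.586 -0.106  0.062] gap mm 4.574667569767896 nose edge ang 4.191345789392483
t6 [ 0.4 -0.6 -1.   0.  -0.6 -1.2 -0.6 -0.6 -1.4] nose along -47.01231999999995 slope deg -0.7257465404990447
t7 [-0.8 -0.6 -1.4 -1.2 -0.4 -1.2 -1.6 -0.8 -1.2] nose along 58.20635000000003 slope deg -0.2482817112233572
0.59 143.5 pointer along 62.204499306164394
0.595 172.25 pointer along 61.83050185918262
0.6 187.62695 pointer along 61.93921160664409
0.605 190.35059 pointer along 62.2555430372041
0.61 192.0 pointer along 62.21851244645971
```

servo_tool(
  rows=[
    [0,-0.007,0,0,0,0,-1],
    [0,-0.013,0,0,0,0,-1],
    [0,-0.007,0,0,0,0,-1],
    [0,0,0,0,0,0,-1],
    [0,0,0,0,0,0,-1],
    [0,0,0,0,0,0,-1],
  ],
)

```text
clock: 18.02
tcp_pos: [0.5253, 0.1174, 0.0626]
tcp_rot: [[-0.997, 0.074, 0.0], [0.074, 0.997, 0.0], [-0.0, 0.0, -1.0]]
wrist_force: [-0.1, 4.6, 4.7]
gripper_width: 0.0138
grip_force: 49.6
```

Run:
```python
from h import *
snap('top','t8'); snap('scene','s8');s=monitor.read_state();print(s['tcp_pos'],s['wrist_force'],s['grip_force'])
o=np.array([-.0736,-.9973,0]);xa=np.array([.9973,-.0736,0]);n0=np.array([.514,-.1015,.058])
im=np.load('pics/t8.npz')['img'].astype(np.float32)[:,:,1];r=[];ss=np.arange(-.015,.015,.0002)
for k in np.linspace(-.04,.04,9):
    p=np.array([proj('t8',n0+k*xa+s*o) for s in ss],np.float32)
    v=cv2.remap(im,p[:,0].reshape(1,-1),p[:,1].reshape(1,-1),cv2.INTER_LINEAR)[0]
    r.append(ss[np.argmax(v<(v[:20].mean()+v[-20:].mean())/2)])
print('nose along',(n0@o+np.median(r))*1e3)
a=np.load('pics/t8.npz')['img'][165:230,230:330];b=np.load('pics/s8.npz')['img'][160:240,220:320]
a=cv2.resize(a,(500,325),interpolation=cv2.INTER_CUBIC);b=cv2.resize(b,(300,240),interpolation=cv2.INTER_CUBIC)
b=np.vstack([b,np.zeros((85,300,3),np.uint8)]);cv2.imwrite('pics/m8.png',np.hstack([a,b])[:,:,::-1])
```

```text
[0.52534571 0.11732589 0.06259576] [0.64532439 6.14568215 5.7602    ] 49.594305753707886
nose along 61.79555000000005
```

View pics/m8.png

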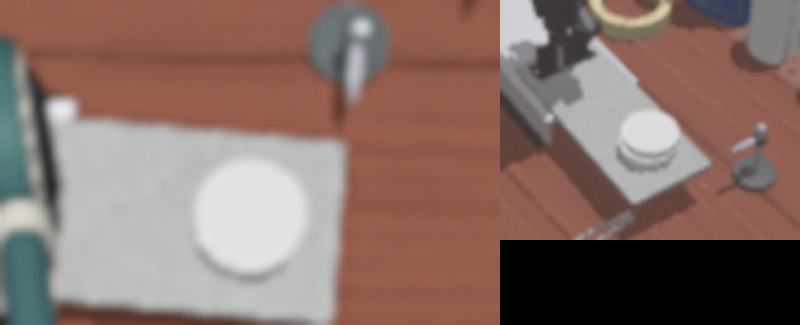

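The nose edge, (345,143) to (335,318), now lines up with the pointer: 61.8 mm against 62.1 mm along the slide direction. The stack stands intact, and the board is flat and held.

```bash
python3 -c "
from plant import job
print(job.finish_job())"
```

```text
the job is handed in; nothing more can be done
None
```

I handed the job in at about 18 s of the 54 s allowed; no verdict came back. By camera, the second dish stands within about 1 mm of centre on the first, and the board is slid out flat and held by its tail, with its nose within about 1 mm of the pointer tip.

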